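Power up the bench meter

ROBOT

A 6-joint arm with a two-finger parallel gripper is mounted at the origin on the work surface. World frame = base frame: x ahead of the robot, y to its left, z up, the work surface at z = 0. Lengths are in mm, angles in rad, forces in N, time in s.
With the tool pointing down it reaches from about 275 to 1000 mm from the base axis. Payload 8.4 kg.
Tool frame: the origin (TCP) lies on the mounting face of the last link; the fingertips stand 173 mm ahead of it and the grasp point (between the pads) lies 155 mm ahead of it; z points along the fingers, y is the direction in which the jaws open and shut (so a half turn about z gives the same grasp; the last joint's range is limited). The gripper opens to 85 mm and grips with 20 to 120 N. Pads are 22 mm wide; open, the fingers measure 114 mm over their backs; the gripper's body (76 mm by 85 mm) begins 54 mm behind the grasp point. The pads swing forward as they close: fully open they stand 13 mm farther back than shut.
Start: joints at [1.113, 0.353, 1.633, -0, 1.155, -0.002], TCP at [275.113, 561.197, 404.681] pointing down, gripper open.
Joint ranges: [-2.63, 2.63], [-0.92, 2.1], [0.06, 2.66], [-1.3, 4.44], [0, 2.69], [-3.02, 3.02]. Speed limits (rad/s): [2.22, 2.22, 2.79, 3.14, 3.14, 3.14].

INTERFACE

Orientations are given as [roll, pitch, yaw] about the fixed x, y, z axes, in that order (R = Rz(yaw) Ry(pitch) Rx(roll)).
In Python, from rig import r, grab_frame, spotter gives the robot as it stands.
- The arm moves only by the tool apply_moves, never from a script. Its argument "motion" is text: rows parted by semicolons, each of 5 numbers parted by spaces: the opening, from -1 (shut) to 1 (fully open), then the shift along the tool's x, y, z as a fraction of full scale, then the turn about the tool's z as a fraction of full scale. In form: hand x y z twist; .... A call has 1 to 20 rows; each row is the pose to reach, as a shift and turn from the pose commanded when the call began, along the tool's axes at that moment, turning the shorter way round; what a row does not reach only later rows make up. Full scale, the value 1, is 1 m for a shift and pi rad for a turn. A row lasts 1/12 s, in which the tool goes at most 41.7 mm and 7.16 degrees, less where a joint would pass 70% of its speed; a pose out of reach is approached as far as the arm can. A call with a number of a shift or a turn outside -1 to 1 is refused whole. A call with a gripper value outside its range is refused whole. The fingers move at their own pace and stop on an object; "squeeze" is the grip in N (left out, the last holds). Time passes only in rows, so rows that repeat a pose let the fingers close. It gives the time, the measured TCP pose, the force and the opening at its end, in the units of the state.
- r.sense(): the state, without advancing time (a new reading comes with each control period).
- grab_frame(name): name is "scene" or "top" or "wrist"; returns a dict with "img" (384x512x3 uint8, red, green, blue), "fx", "fy", "cx", "cy" (pixels), "R" (3x3) and "t" (3): a world point X has camera coordinates R X + t. Camera axes: x right, y down, z forward; pixel columns grow to the right and rows downward; lengths in mm; the calibration is good to about 2 mm. The wrist camera is an equidistant fisheye: a pixel r from the principal point sees the ray r / f radians off the axis. A picture is of the moment at which its call begins. There is no depth.
- r.sign_off(): hands the job in, once; it reports no verdict.
Trained networks look in the newest picture that a camera, given by its name, has taken for a name from the list of things; names that differ only in an ending like _2 or _b are one class to them, and where a whole thing is asked for, a point or a joint stands for the part that bears it (a point fixed in the world has none). Each returns a list of dicts, best first, with "conf" (0 to 1); they miss things now and then, are a little off and sometimes report something else, mostly with a low value. They report only what shows in the picture. A call takes as long as a camera call. They do not tell look-alikes from the thing itself.
- spotter.boxes_of(query, camera): "point" ([x, y, z] in mm, in world coordinates, good to about 4 mm: the middle of the surface that is visible of it).
- spotter.place_of(query, camera): "point" ([x, y, z] in mm, in world coordinates, good to about 4 mm: a listed point, or the origin of a listed thing).
The state is a dict: "clock": time; "qpos": joint angles; "qvel": joint speeds; "joint_efforts": joint torques, N m; "eef_pos": TCP position; "tcp_rot": TCP orientation; "contact_force": force on the tool from outside, world axes, zero at the start; "wrist_torque": the same for the moment, N m; "opening": opening from 0.0 (shut) to 1.0 (fully open).
Only numpy, scipy, OpenCV 4.12 (cv2) and the standard library are available. Lean on these libraries where they do the work, as an engineer would, in place of code of your own. Each camera call takes 0.05 s, during which the arm holds its last target.

TASK

Get the bench meter going: swing the probe arm well back off the keys so that it points away from you, then slide the power pack, rounded nose first, along the rail on the front of the meter until it is fully home and the spring catch holds it. Only then press the green start button fully down and let it come up again. Keep the pack upright, leave the red and yellow buttons alone, and do not knock or shift the glassware, bottles and box standing around.

Things in the scene. Friction and masses are not known exactly. Their poses are not given: they have to be found in the camera images.
- meter: Fixed grey-white bench meter. Origin: on the table, mid-footprint; +x is to its back, +y to its left as seen from the robot, z up (level). Console block: x 20 to 150, y -130 to 130, top 50 mm above the table (a dark display block behind the keys rises to 62 mm, x 99 to 145, y -30 to 90). The docking rail runs along its front at x = -45 mm, on an 8 mm thick plate (x -92 to 26, y -122 to 83): see seat and rail_start.
- seat (a point): Where the origin of the power pack must end: on the plate of the rail, axes parallel to the meter's; 8 mm above the table. Rail in this frame (mm): side walls 74 apart from y -30 to 53, overhanging lips 52 apart from y -20 to 53 (underside 14, top 18 above the plate), end stop at y = 51 (34 high). The catch stands in the wall on the +x side at y = 10. The pack goes in toward +y, from y below -80; it cannot be dropped into the lipped part from above.
- rail_start (a point): Point on the open part of the plate, 85 mm before seat along -y, axes parallel to the meter's. A pack set down with its origin here, pointing +y, has its nose 5 mm short of the side walls and can be pushed to +y by its tail into the rail.
- catch (a joint): Sprung brass catch in the rail wall, m: 0 fully out, up to 0.009 pushed in. The pack's nose pushes it aside (catch force 2 to 4 N; about 5 to 12 N of push on the pack) and it springs back out into the pack's side notch, below 0.0025, when the pack is home. Play when held: about 2 mm.
- pack: Loose power pack, 0.25 to 0.5 kg. Origin: centre of its underside; +y toward the rounded nose with three brass contacts and the white band. Foot 70 wide (x) by 100 long (y -50 to 50) by 10 mm high, front corners rounded at 10 mm radius, a notch in each side at y = 10. On it a slate-grey body 46 wide, y -45 to 30, top at z 40; on top an orange grip rib 22 thick (x), 60 long (y -37 to 22), z 40 to 75.
- nose (a point): Middle of the front end of the pack's foot: pack frame (0, 50, 5) mm.
- rib (a point): Centre of the orange grip rib: pack frame (0, -7.5, 57.5) mm.
- start (a joint): Green start button on the console: 0 up, 0.008 m fully down; sprung, about 1.5 N to begin and 5 N fully down; it comes up by itself.
- start_top (a point): Centre of the green button's top face (cap 32 mm across, about 74 mm above the table when up; its black housing is 48 mm across, 12 mm lower). z up. Three buttons stand in a row 55 mm apart; which place is green varies.
- off (a joint): Red button, same build; leave alone.
- off_top (a point): Centre of the red button's top face.
- hold (a joint): Yellow button, same build; leave alone.
- hold_top (a point): Centre of the yellow button's top face.
- probe_arm (a joint): Angle (rad) of the probe arm about the upright post to the right of the meter. 0: it points to the meter's +y, over the keys; grows as it swings back; at 1.57 it would point to the meter's +x, away from the robot (stop at 1.4). Stiff hinge: about 0.12 N m, it stays where it is left.
- pivot (a point): On the arm's hinge axis, 110 mm above the table, at mid-height of the arm; axes parallel to the meter's.
- push_point (a point): Point on the centre line of the arm, 80 mm from its hinge axis, 110 mm above the table. The arm here is a bar 22 wide and 30 high (z 95 to 125 mm above the table), along y of this point's frame; its -x side is the one to push on. At its far end (154 to 190 mm from the axis) is a 36 mm square holder with an upright probe (z 84 to 161 mm). The post's base is 68 mm across, hub 36 mm across.
- tip_box: Bystander: blue box with clear lid, 60 x 90 x 36 mm, origin under its centre.
- buffer: Bystander: jar with red cap, 56 mm across, 100 high, origin under its centre.
- beaker_r: Bystander: glass beaker, 68 mm across, 80 high, origin under its centre.
- beaker_f: Bystander: glass beaker, 64 mm across, 75 high, origin under its centre.
- jar_f: Bystander: jar with white cap, 52 mm across, 65 high, origin under its centre.
- jar_l: Bystander: jar with blue cap, 52 mm across, 70 high, origin under its centre.
- wash: Bystander: white bottle with red cap, 64 mm across, 160 high, origin under its centre.
There are look-alikes about, which are no part of the job. Leave any purple or turquoise look-alike of the pack alone.

How it is judged (in metres and radians):
On the way, in this order (a step that is already met when the one before it is completed fails the run):
1. probe arm swung back off the keys (beyond 1.0 rad) (value of joint probe_arm above 1 rad), for 0.2 s.
2. pack fully home on the rail, nose first, catch sprung out into its notch (y of pack in the frame of seat between -0.005 and 0.005 m and x of pack in the frame of seat between -0.006 and 0.006 m and z of pack in the frame of seat below 0.004 m and y of nose in the frame of seat above 0.04 m and value of joint catch below 0.0025 m), for 0.2 s.
3. green start button fully down (more than 7 of its 8 mm) (value of joint start above 0.007 m), for 0.05 s.
At the end, for the whole second after the job is handed in: The pack rests on the rail with its origin within 5 mm of seat along the rail, 6 mm across and less than 4 mm above it, nose toward +y, the catch out (below 0.0025 m); the green button is up again (below 0.001 m) and so are the red and yellow ones; the probe arm stands beyond 1.0 rad (all of step 2 and value of joint each of start, off, hold below 0.001 m and value of joint probe_arm above 1 rad and linear speed of pack below 0.02 m/s); the robot touches nothing.
It fails at once if the red or yellow button pressed (more than 3 mm) (value of joint any of off, hold above 0.003 m).
It fails at once if the green button pressed (more than 4 mm) before the pack is home (value of joint start above 0.004 m and not (y of pack in the frame of seat between -0.005 and 0.005 m and x of pack in the frame of seat between -0.006 and 0.006 m and z of pack in the frame of seat below 0.004 m and y of nose in the frame of seat above 0.04 m and value of joint catch below 0.0025 m)).
It fails at once if the pack tipped by more than 0.6 rad (angle between pack's own z axis and vertical above 0.6 rad).
It fails at once if a bystander (box, jar, beaker, bottle) moved by more than 25 mm or knocked over (distance of any of tip_box, buffer, beaker_r, beaker_f, jar_f, jar_l, wash from where it was at the start of the episode above 0.025 m or angle between any of tip_box, buffer, beaker_r, beaker_f, jar_f, jar_l, wash's own z axis and vertical above 0.4 rad).
It also fails if it takes over 64 s, if anything falls off the work surface, if the arm or the gripper's body presses on something with over 40 N, if the wrist force passes 120 N, or if a joint passes its speed limit or range.

## Working session

There is one attempt and no reset: what is moved stays moved. The work goes in short steps, Python scripts to look and compute and a tool call to move; the robot and the scene stay as the last step left them, time stands still between calls to the robot, and variables do not carry over. Pictures are saved under pics/ and viewed, and the job is handed in when it is done.

Besides the shell and the picture viewer there is one more tool, called after "Call:" in YAML: its name, and indented under it one key for each argument. apply_moves: Moves the arm, as the interface text tells. Its arguments: {"type":"object","properties":{"motion":{"type":"string"},"squeeze":{"type":"number"}},"required":["motion"]}

```bash
ls; mkdir -p pics
python3 - <<'E'
from rig import r, grab_frame, spotter
import cv2
for n in ("scene","top"):
    f=grab_frame(n); cv2.imwrite(f"pics/{n}0.png",f["img"][:,:,::-1])
    print(n,f["fx"],f["cx"],f["cy"],f["R"],f["t"])
for q in ["meter","seat","rail_start","pack","rib","nose","start_top","off_top","hold_top","pivot","push_point","tip_box","buffer","beaker_r","beaker_f","jar_f","jar_l","wash"]:
    for c in("top","scene"):
        print(q,c,[([round(v) for v in d["point"]],round(d["conf"],2)) for d in spotter.place_of(q,c)][:4])
print(r.sense())
E
```

```text
pics
scene 379.515827881628 258.01654875447974 193.35382174397384 [[ 0.43343443  0.90084354  0.02480957]
 [ 0.48653102 -0.21074039 -0.84786559]
 [-0.75856586  0.37956476 -0.52963047]] [-193.60625797 -136.8518191  1313.48172842]
top 374.15953806672286 257.180982808231 190.3479824810209 [[-0.01349584 -0.99987805 -0.00785836]
 [-0.99526445  0.01418934 -0.09616305]
 [ 0.09626283  0.00652335 -0.99533457]] [ 18.16269264 429.85300783 981.9334913 ]
meter top [([559, 337, -2], 0.47)]
meter scene [([526, 119, 2], 0.73), ([482, 53, 7], 0.22)]
seat top [([482, 139, 6], 0.77), ([546, -339, 2], 0.21)]
seat scene [([478, 144, 5], 0.94), ([370, 15, 2], 0.59), ([554, 337, -2], 0.19)]
rail_start top [([487, 56, 7], 0.71), ([599, 30, 108], 0.42)]
rail_start scene [([480, 52, 6], 0.86)]
pack top [([455, -203, -2], 0.85), ([185, -323, -1], 0.7), ([299, -211, 4], 0.58)]
pack scene [([176, -321, 3], 0.93), ([455, -203, -1], 0.75), ([297, -208, -4], 0.68), ([547, -341, 0], 0.45)]
rib top [([303, -218, 56], 0.87), ([187, -324, 59], 0.78), ([458, -210, 56], 0.72)]
rib scene [([190, -318, 60], 0.76), ([298, -2
[... 1517 characters left out ...]
], 0.38), ([481, 144, 8], 0.22)]
{'clock': 1.9, 'qpos': array([ 1.11257433e+00,  3.53001467e-01,  1.63336423e+00, -2.24453717e-06,
        1.15518783e+00, -2.38919365e-03]), 'qvel': array([ 0.00022877, -0.0018395 , -0.00071692, -0.00015005, -0.00097646,
       -0.00108088]), 'joint_efforts': array([ 1.62422424e-03, -6.05151415e+01, -3.42449212e+01,  3.79308049e-04,
        8.94152618e-04,  6.01983061e-05]), 'eef_pos': array([275.13489105, 561.20577734, 404.6953812 ]), 'tcp_rot': array([3.14155353e+00, 2.14697725e-06, 2.68576076e+00]), 'contact_force': array([ 0.00883799, -0.21820539,  0.02866423]), 'wrist_torque': array([-0.02271023,  0.01790315,  0.05946564]), 'opening': 0.9996278182928302}
```

View images.

View pics/scene0.png

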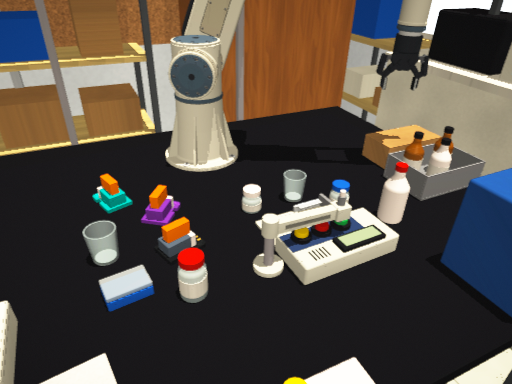

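View pics/top0.png

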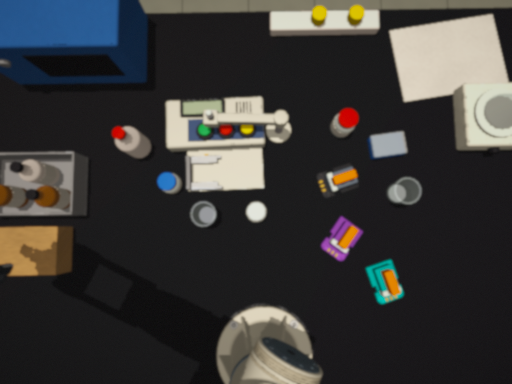

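```bash
python3 - <<'E'
import cv2
a=cv2.imread("pics/top0.png"); b=cv2.imread("pics/scene0.png")
cv2.imwrite("pics/crop_top.png",cv2.resize(a[190:384,290:420],None,fx=4,fy=4,interpolation=2)[:600])
cv2.imwrite("pics/crop_meter.png",cv2.resize(a[150:300,170:310],None,fx=4,fy=4,interpolation=2))
E
python3 - <<'E'
import cv2
a=cv2.imread("pics/top0.png")
c=cv2.resize(a[150:220,300:400],None,fx=4,fy=4,interpolation=2)
d=cv2.resize(a[90:200,155:300],None,fx=4,fy=4,interpolation=2)
import numpy as np
h=np.zeros((440+280,580,3),np.uint8);h[:440,:580]=d;h[440:,:400]=c
cv2.imwrite("pics/crop1.png",cv2.resize(h,None,fx=.83,fy=.83))
E
```

```text
(no output)
```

View pics/crop1.png

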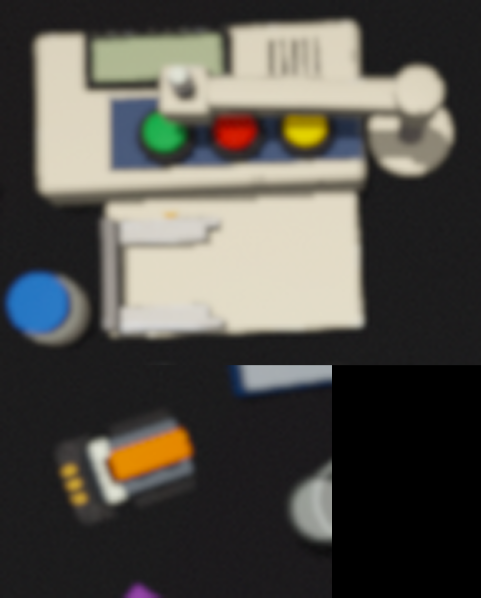

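```bash
cat > h.py <<'E'
import numpy as np
from rig import r, grab_frame, spotter
def st():
    s=r.sense(); print("t",round(s["clock"],2),"tcp",np.round(s["eef_pos"],1),"rot",np.round(s["tcp_rot"],4),"F",np.round(s["contact_force"],1),"open",round(s["opening"],3)); return s
def conv(pts, p=None, yaw0=None):
    """pts: list of (x,y,z,yaw) TCP targets -> tool rows"""
    s=r.sense(); p=s["eef_pos"] if p is None else np.array(p); y=s["tcp_rot"][2] if yaw0 is None else yaw0
    for (X,Y,Z,W) in pts:
        d=np.array([X,Y,Z])-p
        tw=-((W-y+np.pi)%(2*np.pi)-np.pi)/np.pi
        print("%.3f %.3f %.3f %.3f"%((d[0]*np.cos(y)+d[1]*np.sin(y))/1e3,(d[0]*np.sin(y)-d[1]*np.cos(y))/1e3,-d[2]/1e3,tw))
E
python3 - <<'E'
from h import *
st(); conv([(556,31,405,1.59),(556,31,277,1.59)])
E
```

```text
t 1.9 tcp [275.1 561.2 404.7] rot [3.1416 0.     2.6858] F [ 0.  -0.2  0. ] open 1.0
-0.486 -0.352 -0.000 0.349
-0.486 -0.352 0.128 0.349
```

Call:
apply_moves:
  motion: "-1 -0.486 -0.352 0 0.349; -1 -0.486 -0.352 0 0.349; -1 -0.486 -0.352 0 0.349; -1 -0.486 -0.352 0 0.349; -1 -0.486 -0.352 0 0.349; -1 -0.486 -0.352 0 0.349; -1 -0.486 -0.352 0 0.349; -1 -0.486 -0.352 0 0.349; -1 -0.486 -0.352 0 0.349; -1 -0.486 -0.352 0 0.349; -1 -0.486 -0.352 0 0.349; -1 -0.486 -0.352 0 0.349; -1 -0.486 -0.352 0 0.349; -1 -0.486 -0.352 0 0.349; -1 -0.486 -0.352 0 0.349; -1 -0.486 -0.352 0 0.349"

```text
clock: 3.23
eef_pos: [558.0, 28.0, 404.7]
tcp_rot: [3.141, 0.001, 1.586]
contact_force: [-1.0, 0.0, 0.6]
opening: -0.0
```

Run:
```python
from h import *
import cv2
st()
f=grab_frame("wrist"); cv2.imwrite("pics/w1.png",f["img"][:,:,::-1]); print(f["fx"],f["cx"],f["cy"],f["R"],f["t"])
for q in ["seat","rail_start","start_top","off_top","hold_top","pivot","push_point","jar_f","beaker_f","jar_l"]:
    print(q,[([round(v) for v in d["point"]],round(d["conf"],2)) for d in spotter.place_of(q,"wrist")][:3])
```

```text
t 3.23 tcp [558.   28.  404.7] rot [3.1406e+00 9.0000e-04 1.5857e+00] F [-1.   0.   0.6] open -0.0
297.3186396354542 257.8309482499296 187.31447735453634 [[ 0.999879    0.01549313  0.00139469]
 [ 0.0144358  -0.95755728  0.28788135]
 [ 0.00579568 -0.28782638 -0.95766507]] [-558.63055762  -19.25371817  383.30240137]
seat [([482, 142, 9], 0.92)]
rail_start [([482, 51, 12], 0.83)]
start_top [([587, 144, 69], 0.93)]
off_top [([586, 90, 73], 0.85)]
hold_top [([589, 38, 75], 0.62)]
pivot [([593, -48, 112], 0.79)]
push_point [([595, 33, 114], 0.66)]
jar_f [([372, 19, -4], 0.88)]
beaker_f [([365, 148, 2], 0.6)]
jar_l [([372, 19, -4], 0.88)]
```

View pics/w1.png

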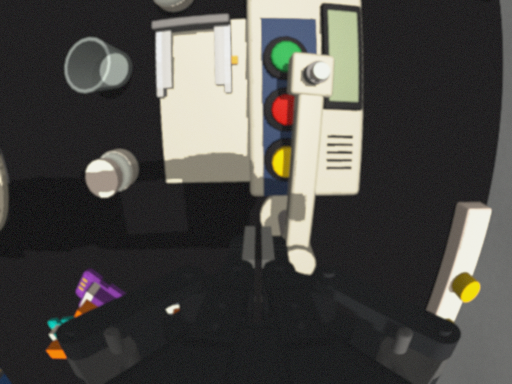

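Run:
```python
from h import *
st(); L=[(556,31,277,1.586)]
for th in np.linspace(0,1.35,9):
    L.append((597+85*np.sin(th)-26*np.cos(th), -50+85*np.cos(th)+26*np.sin(th),277,1.586))
print(np.round(L)); conv(L)
```

```text
t 3.78 tcp [556.4  31.8 404.8] rot [ 3.1415 -0.      1.5903] F [-0.2  0.   0.4] open 0.0
[[556.  31. 277.   2.]
 [571.  35. 277.   2.]
 [586.  38. 277.   2.]
 [601.  39. 277.   2.]
 [615.  37. 277.   2.]
 [630.  33. 277.   2.]
 [643.  26. 277.   2.]
 [655.  17. 277.   2.]
 [666.   6. 277.   2.]
 [674.  -6. 277.   2.]]
-0.001 -0.000 0.128 0.001
0.003 0.015 0.128 0.001
0.006 0.029 0.128 0.001
0.006 0.044 0.128 0.001
0.004 0.059 0.128 0.001
-0.001 0.073 0.128 0.001
-0.008 0.087 0.128 0.001
-0.017 0.099 0.128 0.001
-0.028 0.109 0.128 0.001
-0.040 0.117 0.128 0.001
```

Call:
apply_moves:
  motion: "-1 0 0 0.04 0; -1 0 0 0.08 0; -1 0 0 0.12 0; -1 0 0 0.128 0; -1 0 0 0.128 0; -1 0.003 0.015 0.128 0; -1 0.006 0.029 0.128 0; -1 0.006 0.044 0.128 0; -1 0.004 0.059 0.128 0; -1 -0.001 0.073 0.128 0; -1 -0.008 0.087 0.128 0; -1 -0.017 0.099 0.128 0; -1 -0.028 0.109 0.128 0; -1 -0.028 0.109 0.128 0; -1 -0.028 0.109 0.128 0"

```text
clock: 5.03
eef_pos: [666.8, 4.7, 278.3]
tcp_rot: [3.139, 0.0, 1.588]
contact_force: [0.3, -0.2, 0.4]
opening: 0.0
```

Run:
```python
from h import *
import cv2
st()
f=grab_frame("top"); cv2.imwrite("pics/t2.png",f["img"][:,:,::-1])
for q in ["pivot","push_point"]:
    print(q,[([round(v) for v in d["point"]],round(d["conf"],2)) for d in spotter.place_of(q,"top")][:3])
```

```text
t 5.03 tcp [666.8   4.7 278.3] rot [3.1392e+00 1.0000e-04 1.5884e+00] F [ 0.3 -0.2  0.4] open 0.0
pivot []
push_point [([549, -340, 0], 0.44)]
```

View pics/t2.png

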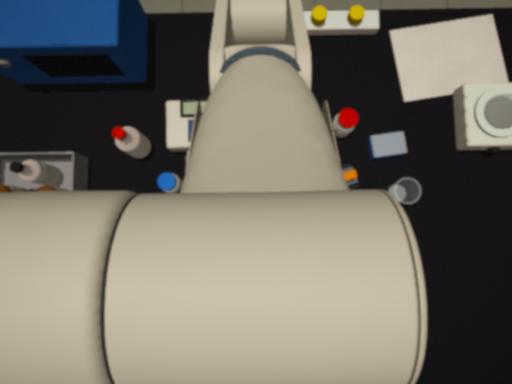

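Run:
```python
from h import *
conv([(664,20,278,1.588),(664,20,390,1.588),(479,-265,390,1.95)])
```

```text
0.015 -0.001 -0.001 0.000
0.015 -0.001 -0.113 0.000
-0.267 -0.192 -0.113 -0.115
```

Call:
apply_moves:
  motion: "-1 0.015 -0.005 0 0; -1 0.015 -0.005 -0.04 0; -1 0.015 -0.005 -0.08 0; -1 0.015 -0.005 -0.113 0; 0.2 -0.267 -0.192 -0.113 -0.115; 0.2 -0.267 -0.192 -0.113 -0.115; 0.2 -0.267 -0.192 -0.113 -0.115; 0.2 -0.267 -0.192 -0.113 -0.115; 0.2 -0.267 -0.192 -0.113 -0.115; 0.2 -0.267 -0.192 -0.113 -0.115; 0.2 -0.267 -0.192 -0.113 -0.115; 0.2 -0.267 -0.192 -0.113 -0.115; 0.2 -0.267 -0.192 -0.113 -0.115; 0.2 -0.267 -0.192 -0.113 -0.115; 0.2 -0.267 -0.192 -0.113 -0.115; 0.2 -0.267 -0.192 -0.113 -0.115"

```text
clock: 6.52
eef_pos: [479.6, -264.0, 389.7]
tcp_rot: [3.141, -0.0, 1.952]
contact_force: [0.4, 0.5, 0.1]
opening: 0.599
```

Run:
```python
from h import *
import cv2
st()
f=grab_frame("wrist"); cv2.imwrite("pics/w3.png",f["img"][:,:,::-1]); np.savez("w3.npz",**f)
st()
for q in ["rib","nose","pack"]:
    print(q,[([round(v) for v in d["point"]],round(d["conf"],2)) for d in spotter.place_of(q,"wrist")][:3])
f=grab_frame("top"); cv2.imwrite("pics/t3.png",f["img"][:,:,::-1])
for q in ["pivot","push_point"]:
    print(q,[([round(v) for v in d["point"]],round(d["conf"],2)) for d in spotter.place_of(q,"top")][:3])
    print(q,[([round(v) for v in d["point"]],round(d["conf"],2)) for d in spotter.place_of(q,"scene")][:3])
```

```text
t 6.52 tcp [ 479.6 -264.   389.7] rot [ 3.1412e+00 -3.0000e-04  1.9516e+00] F [0.4 0.5 0.1] open 0.599
t 6.57 tcp [ 479.8 -263.9  389.7] rot [ 3.1413e+00 -2.0000e-04  1.9523e+00] F [-0.6  1.4  0.1] open 0.597
rib [([302, -213, 54], 0.85), ([192, -318, 58], 0.82), ([665, -21, 113], 0.64)]
nose [([256, -185, 4], 0.8), ([436, -156, 2], 0.64)]
pack [([184, -324, 5], 0.8), ([452, -204, 4], 0.78), ([297, -212, -2], 0.6)]
pivot [([599, -49, 111], 0.69)]
pivot [([595, -52, 113], 0.6)]
push_point [([673, -23, 104], 0.7)]
push_point [([599, 29, 105], 0.72)]
```

View pics/w3.png

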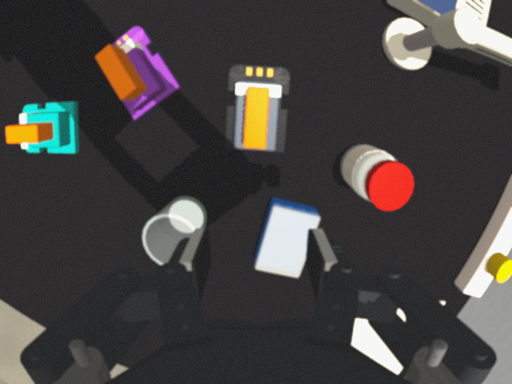

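View pics/t3.png

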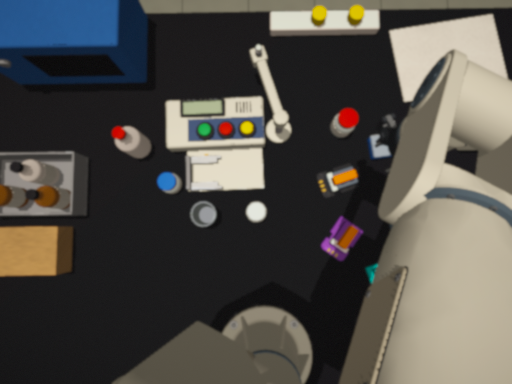

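```bash
cat >> h.py <<'E'
def ray(f,px):
    u=np.array(px,float)-[f["cx"],f["cy"]]; rr=np.hypot(*u); th=rr/f["fx"]
    d=np.array([*(u/max(rr,1e-9)*np.sin(th)),np.cos(th)]); R=f["R"]; return -R.T@f["t"], R.T@d
def onz(f,px,z):
    c,d=ray(f,px); return (c+d*(z-c[2])/d[2])[:2]
def proj(f,X):
    c=f["R"]@np.array(X,float)+f["t"]; th=np.arctan2(np.hypot(c[0],c[1]),c[2]); k=f["fx"]*th/max(np.hypot(c[0],c[1]),1e-9)
    return np.array([f["cx"]+c[0]*k,f["cy"]+c[1]*k])
E
python3 - <<'E'
from h import *
import cv2
f=dict(np.load("w3.npz")); im=f["img"].astype(int)
m=((im[...,0]>200)&(im[...,1]>110)&(im[...,1]<200)&(im[...,2]<60)).astype(np.uint8); 
n,l,s,c=cv2.connectedComponentsWithStats(m); 
for i in range(1,n):
    if s[i,4]>150: print(s[i],c[i])
i=[i for i in range(1,n) if s[i,4]>150 and 230<c[i][0]<290][0]
ys,xs=np.nonzero(l==i); P=np.array([onz(f,p,75) for p in zip(xs,ys)],np.float32)
print(cv2.minAreaRect(P)); c,d=ray(f,(257,120)); print("cam",c)
# fit with model outline test: contact of 3 brass z? foot corners
big=cv2.resize(f["img"][50:170,200:320,::-1],None,fx=5,fy=5,interpolation=2); cv2.imwrite("pics/w3c.png",big)
E
```

```text
[244  95  22  53 304] [250.36842105 132.33552632]
[  5 124  33  20 552] [ 21.44021739 133.27898551]
((457.3753356933594, -215.69287109375), (20.130773544311523, 49.57150650024414), 18.195098876953125)
cam [ 452.11321378 -196.5816798   358.47834121]
```

View pics/w3c.png

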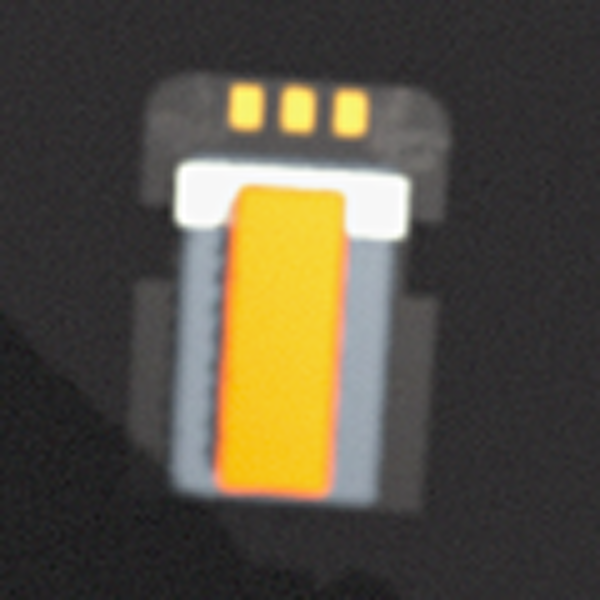

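Run:
```python
from h import *
f=dict(np.load("w3.npz"))
C=[onz(f,(200+x/5-.4,50+y/5-.4),75) for x,y in [(235,187),(346,193),(330,495),(215,490)]]
C=np.array(C); print(C, C.mean(0)); d=(C[0]+C[1]-C[2]-C[3])/2; print(np.hypot(*d),np.arctan2(d[1],d[0]), np.linalg.norm(C[0]-C[1]))
w=[onz(f,(200+x/5-.4,50+y/5-.4),10) for x,y in [(145,205),(445,220),(415,512),(130,450),(247,107),(298,110),(351,113)]]
print(np.round(w,1))
```

```text
[[ 437.58967502 -188.15718187]
 [ 457.32436373 -181.48077375]
 [ 476.32720736 -236.37863329]
 [ 455.38820973 -243.69194396]] [ 456.65736396 -212.42713322]
58.20160085402518 1.8924694928986 20.83344339916174
[[ 416.4 -197.6]
 [ 482.1 -175. ]
 [ 502.2 -241.7]
 [ 433.9 -252.9]
 [ 429.8 -167.7]
 [ 441.  -164. ]
 [ 452.5 -160.1]]
```

Run:
```python
from h import *
st();conv([(456.7,-212.4,390,1.892),(456.7,-212.4,217,1.892)])
```

```text
t 6.97 tcp [ 479.2 -265.   389.6] rot [-3.1415e+00 -1.0000e-04  1.9511e+00] F [ 0.  -0.1 -0.8] open 0.6
0.057 -0.001 -0.000 0.019
0.057 -0.001 0.173 0.019
```

Call:
apply_moves:
  motion: "0.2 0.03 -0.001 0 0.019; 0.2 0.057 -0.001 0 0.019; 0.2 0.057 -0.001 0.04 0.019; 0.2 0.057 -0.001 0.08 0.019; 0.2 0.057 -0.001 0.11 0.019; 0.2 0.057 -0.001 0.14 0.019; 0.2 0.057 -0.001 0.16 0.019; 0.2 0.057 -0.001 0.173 0.019; 0.2 0.057 -0.001 0.173 0.019; -1 0.057 -0.001 0.173 0.019; -1 0.057 -0.001 0.173 0.019; -1 0.057 -0.001 0.173 0.019; -1 0.057 -0.001 0.173 0.019; -1 0.057 -0.001 0.173 0.019; -1 0.057 -0.001 0.173 0.019; -1 0.057 -0.001 0.173 0.019; -1 0.057 -0.001 0.173 0.019; -1 0.057 -0.001 0.173 0.019"
  squeeze: 50

```text
clock: 8.47
eef_pos: [457.4, -213.0, 217.8]
tcp_rot: [3.14, 0.001, 1.891]
contact_force: [-1.1, -0.8, 7.1]
opening: 0.249
```

Run:
```python
from h import *
import cv2
st()
f=grab_frame("wrist"); cv2.imwrite("pics/w4.png",f["img"][:,:,::-1])
```

```text
t 8.47 tcp [ 457.4 -213.   217.8] rot [3.1403e+00 1.4000e-03 1.8909e+00] F [-1.1 -0.8  7.1] open 0.249
```

View pics/w4.png

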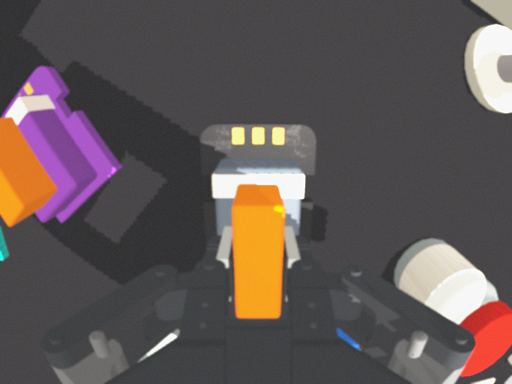

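Run:
```python
from h import *
import cv2
f=grab_frame("wrist"); np.savez("w4.npz",**f)
for px in [(258,124),(238,136),(258,136),(278,136)]: print(px,onz(f,px,10))
s=st();conv([(457.4,-213,263,1.891),(481,-5,263,1.595)])
```

```text
(258, 124) [ 438.89115165 -157.34110988]
(238, 136) [ 429.84192841 -167.87460081]
(258, 136) [ 441.15870113 -164.16652923]
(278, 136) [ 452.44946823 -160.36932258]
t 8.57 tcp [ 457.4 -213.   217.8] rot [3.1402e+00 1.4000e-03 1.8909e+00] F [-2.5  0.8  7.4] open 0.245
-0.000 0.000 -0.045 -0.000
0.190 0.088 -0.045 0.094
```

Call:
apply_moves:
  motion: "-1 0 0 -0.02 0; -1 0 0 -0.045 0; -1 0 0 -0.045 0; -1 0.03 0.014 -0.045 0.02; -1 0.06 0.028 -0.045 0.04; -1 0.09 0.042 -0.045 0.06; -1 0.12 0.056 -0.045 0.08; -1 0.15 0.07 -0.045 0.094; -1 0.17 0.08 -0.045 0.094; -1 0.19 0.088 -0.045 0.094; -1 0.19 0.088 -0.045 0.094; -1 0.19 0.088 -0.045 0.094; -1 0.19 0.088 -0.045 0.094"

```text
clock: 9.65
eef_pos: [480.5, -4.9, 261.4]
tcp_rot: [-3.141, 0.0, 1.596]
contact_force: [0.1, -0.3, -3.3]
opening: 0.249
```

Run:
```python
from h import *
import cv2
st()
f=grab_frame("wrist"); cv2.imwrite("pics/w5.png",f["img"][:,:,::-1]); np.savez("w5.npz",**f)
st()
for q in ["seat","rail_start","start_top","nose"]:
    print(q,[([round(v) for v in d["point"]],round(d["conf"],2)) for d in spotter.place_of(q,"wrist")][:3])
cv2.imwrite("pics/w5c.png",cv2.resize(f["img"][0:190,130:330,::-1],None,fx=3,fy=3,interpolation=2))
```

```text
t 9.65 tcp [480.5  -4.9 261.4] rot [-3.1412e+00  2.0000e-04  1.5963e+00] F [ 0.1 -0.3 -3.3] open 0.249
t 9.7 tcp [480.5  -5.3 261.4] rot [-3.1412e+00  2.0000e-04  1.5955e+00] F [ 0.7  0.5 -3.3] open 0.25
seat [([482, 139, 10], 0.9)]
rail_start [([481, 51, 11], 0.66)]
start_top []
nose [([477, 58, 45], 0.98)]
```

View pics/w5.png

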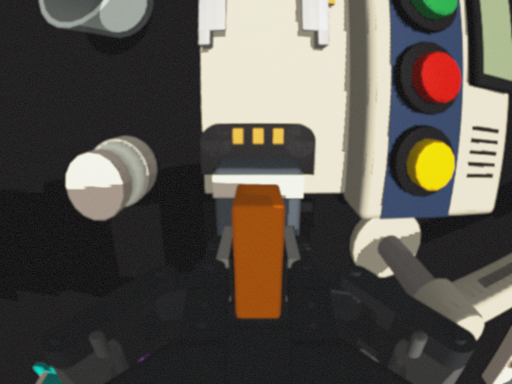

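View pics/w5c.png

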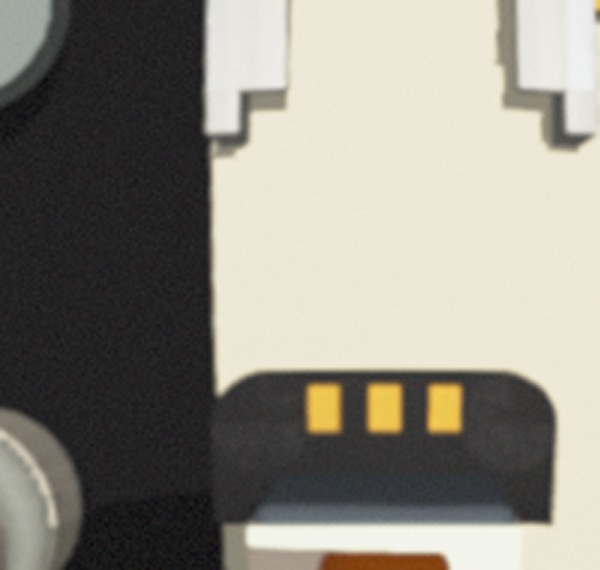

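Run:
```python
from h import *
f=dict(np.load("w5.npz"))
g=lambda x,y,z:onz(f,(130+x/3-.33,y/3-.33),z)
for n,p in dict(lipL=(286,91,26),lipR=(519,91,26),lipL0=(292,1,26),lipR0=(514,1,26),wL=(241,134,26),wR=(562,134,26),plL=(215,300,8),plL2=(211,160,8),noseL=(217,420,55),noseR=(555,420,55),c1=(324,408,55),c3=(444,408,55),front=(385,372,55)).items(): print(n,p,np.round(g(*p),1))
for p in [(204,193),(345,193),(348,0),(201,60)]: print("plate",p,np.round(onz(f,p,8),1))
```

```text
lipL (286, 91, 26) [454.7 117. ]
lipR (519, 91, 26) [507.3 118.8]
lipL0 (292, 1, 26) [455.3 139.5]
lipR0 (514, 1, 26) [505.9 141.3]
wL (241, 134, 26) [444.7 106.8]
wR (562, 134, 26) [517.4 109.2]
plL (215, 300, 8) [436.1  68.2]
plL2 (211, 160, 8) [434.4 103.8]
noseL (217, 420, 55) [445.4  44.1]
noseR (555, 420, 55) [512.8  45.9]
c1 (324, 408, 55) [466.8  46.8]
c3 (444, 408, 55) [490.4  47.4]
front (385, 372, 55) [478.6  54.2]
plate (204, 193) [437.4  -4.7]
plate (345, 193) [550.4  -1.8]
plate (348, 0) [544.9 152.3]
plate (201, 60) [435.3  98.3]
```

Run:
```python
from h import *
s=st()
def T(o): # origin offset along rail from seat -> TCP
    a=o-9; return (480.4-.032*a,137.9+a)
L=[]
for o,z in [(-90,262),(-90,226.3),(-75,226.3),(-60,226.3),(-40,226.3),(-20,226.3)]:
    x,y=T(o); L.append((x,y,z,1.603))
print(L);conv(L)
```

```text
t 9.9 tcp [480.6  -5.4 261.6] rot [-3.1415e+00  1.0000e-04  1.5945e+00] F [-0.6 -0.5 -3.2] open 0.252
[(483.568, 38.900000000000006, 262, 1.603), (483.568, 38.900000000000006, 226.3, 1.603), (483.08799999999997, 53.900000000000006, 226.3, 1.603), (482.608, 68.9, 226.3, 1.603), (481.96799999999996, 88.9, 226.3, 1.603), (481.328, 108.9, 226.3, 1.603)]
0.044 0.004 -0.000 -0.003
0.044 0.004 0.035 -0.003
0.059 0.004 0.035 -0.003
0.074 0.004 0.035 -0.003
0.094 0.004 0.035 -0.003
0.114 0.003 0.035 -0.003
```

Call:
apply_moves:
  motion: "-1 0.02 0.002 0 -0.003; -1 0.044 0.004 0 -0.003; -1 0.044 0.004 0 -0.003; -1 0.044 0.004 0.015 -0.003; -1 0.044 0.004 0.025 -0.003; -1 0.044 0.004 0.03 -0.003; -1 0.044 0.004 0.035 -0.003; -1 0.044 0.004 0.035 -0.003; -1 0.044 0.004 0.035 -0.003"

```text
clock: 10.65
eef_pos: [483.6, 39.0, 226.5]
tcp_rot: [-3.141, 0.0, 1.604]
contact_force: [-0.1, 0.4, -2.6]
opening: 0.249
```

Run:
```python
from h import *
import cv2
st()
f=grab_frame("wrist"); cv2.imwrite("pics/w6.png",f["img"][:,:,::-1]); np.savez("w6.npz",**f)
st()
cv2.imwrite("pics/w6c.png",cv2.resize(f["img"][0:190,150:350,::-1],None,fx=3,fy=3,interpolation=2))
```

```text
t 10.65 tcp [483.6  39.  226.5] rot [-3.1412  0.      1.6045] F [-0.1  0.4 -2.6] open 0.249
t 10.7 tcp [483.7  39.1 226.7] rot [3.1415 0.     1.6046] F [ 0.6  0.6 -3. ] open 0.252
```

View pics/w6c.png

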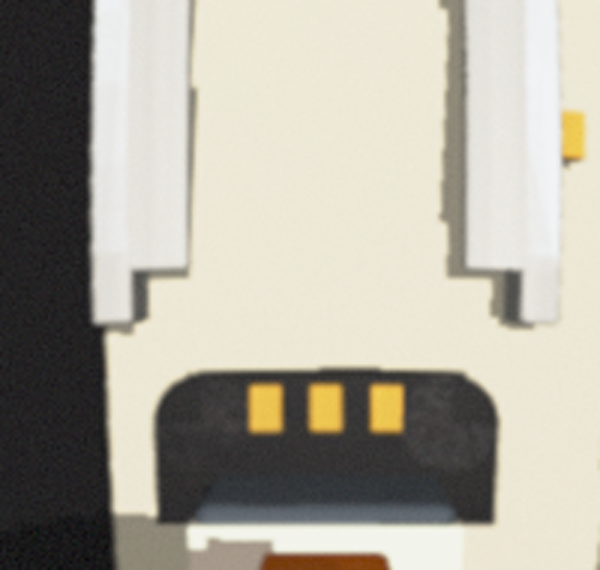

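Call:
apply_moves:
  motion: "-1 0 0 0.001 0; -1 0.007 0 0.001 0; -1 0.014 0 0.001 0; -1 0.021 0 0.001 0; -1 0.028 0 0.001 0; -1 0.035 0 0.001 0; -1 0.042 0 0.001 0; -1 0.049 0 0.001 0; -1 0.049 0 0.001 0"

```text
clock: 11.45
eef_pos: [481.6, 89.5, 225.7]
tcp_rot: [-3.141, 0.0, 1.606]
contact_force: [0.6, 2.2, 3.4]
opening: 0.249
```

Run:
```python
from h import *
import cv2
st()
f=grab_frame("wrist"); cv2.imwrite("pics/w7.png",f["img"][:,:,::-1]); np.savez("w7.npz",**f)
st()
cv2.imwrite("pics/w7c.png",cv2.resize(f["img"][0:190,150:350,::-1],None,fx=3,fy=3,interpolation=2))
```

```text
t 11.45 tcp [481.6  89.5 225.7] rot [-3.1408e+00  2.0000e-04  1.6062e+00] F [0.6 2.2 3.4] open 0.249
t 11.5 tcp [481.6  89.2 225.7] rot [-3.1409e+00 -3.0000e-04  1.6059e+00] F [-2.2  3.   2.4] open 0.253
```

View pics/w7c.png

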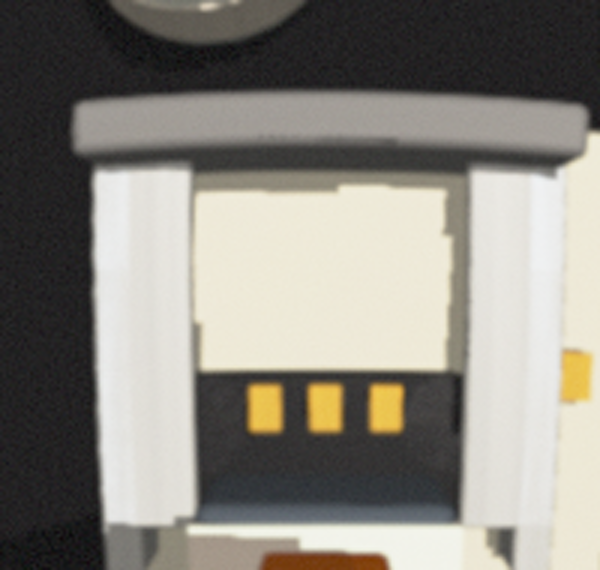

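Call:
apply_moves:
  motion: "-1 0.005 0 0 0; -1 0.01 0 0 0; -1 0.015 0 0 0; -1 0.02 0 0 0; -1 0.024 0 0 0; -1 0.028 0 0 0; -1 0.031 0 0 0; -1 0.034 0 0 0; -1 0.036 0 0 0; -1 0.036 0 0 0"

```text
clock: 12.33
eef_pos: [480.2, 124.3, 225.7]
tcp_rot: [-3.14, 0.0, 1.605]
contact_force: [-3.5, -0.8, 4.2]
opening: 0.249
```

Run:
```python
from h import *
import cv2
st()
f=grab_frame("wrist"); cv2.imwrite("pics/w8.png",f["img"][:,:,::-1]); np.savez("w8.npz",**f)
st()
cv2.imwrite("pics/w8c.png",cv2.resize(f["img"][0:190,150:350,::-1],None,fx=3,fy=3,interpolation=2))
```

```text
t 12.33 tcp [480.2 124.3 225.7] rot [-3.1400e+00  4.0000e-04  1.6052e+00] F [-3.5 -0.8  4.2] open 0.249
t 12.38 tcp [480.2 124.3 225.6] rot [-3.1400e+00  2.0000e-04  1.6052e+00] F [-4.2 -1.7  4.4] open 0.249
```

View pics/w8c.png

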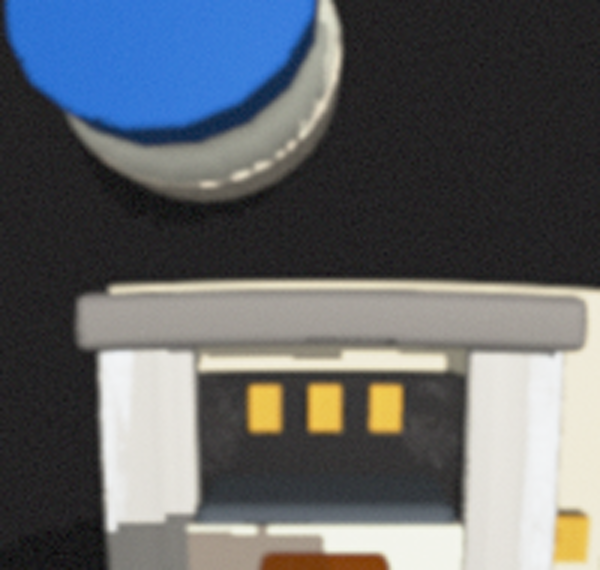

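Call:
apply_moves:
  motion: "-1 0.002 0 0 0; -1 0.0035 0 0 0; -1 0.005 0 0 0; -1 0.005 0 0 0; -1 0.005 0 0 0"

```text
clock: 12.8
eef_pos: [480.8, 129.6, 225.7]
tcp_rot: [3.141, -0.0, 1.605]
contact_force: [-0.7, -0.2, 1.6]
opening: 0.245
```

Run:
```python
from h import *
import cv2
st()
f=grab_frame("wrist"); cv2.imwrite("pics/w9.png",f["img"][:,:,::-1]); np.savez("w9.npz",**f)
st()
cv2.imwrite("pics/w9c.png",cv2.resize(f["img"][0:190,150:350,::-1],None,fx=3,fy=3,interpolation=2))
```

```text
t 12.8 tcp [480.8 129.6 225.7] rot [ 3.1408e+00 -5.0000e-04  1.6050e+00] F [-0.7 -0.2  1.6] open 0.245
t 12.85 tcp [480.8 129.6 225.8] rot [ 3.1407e+00 -5.0000e-04  1.6049e+00] F [-0.1  0.2  1.8] open 0.249
```

View pics/w9c.png

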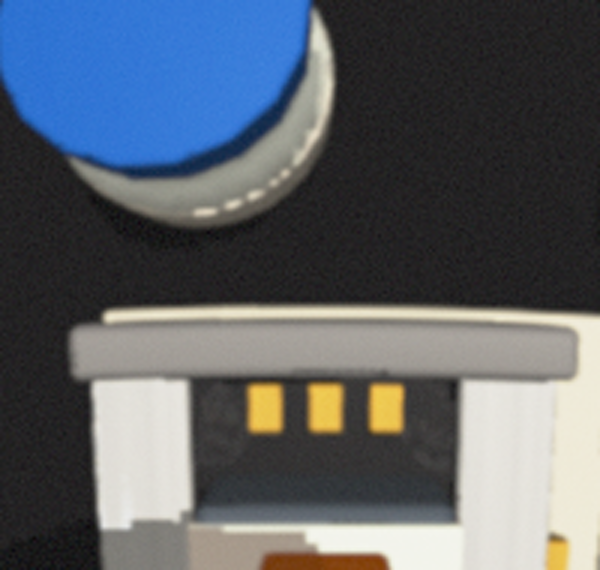

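Call:
apply_moves:
  motion: "-1 0.001 0 0 0; -1 0.001 0 0 0"

```text
clock: 13.02
eef_pos: [480.8, 130.5, 225.8]
tcp_rot: [3.141, -0.0, 1.605]
contact_force: [0.0, -1.3, 0.7]
opening: 0.247
```

Call:
apply_moves:
  motion: "-1 -0.001 0 0 0; -1 -0.0025 0 0 0; -1 -0.0025 0 0 0"

```text
clock: 13.27
eef_pos: [480.9, 127.9, 225.8]
tcp_rot: [3.141, -0.001, 1.605]
contact_force: [-0.1, 3.1, 0.7]
opening: 0.247
```

Call:
apply_moves:
  motion: "-1 0.0015 0 0 0; -1 0.0015 0 0 0; 0.2 0.0015 0 0 0; 0.2 0.0015 0 0 0; 0.2 0.0015 0 0 0; 0.2 0.0015 0 0 0; 0.2 0.0015 0 -0.03 0; 0.2 0.0015 0 -0.07 0; 0.2 -0.03 0 -0.11 0; 0.2 -0.06 0 -0.13 0; 0.2 -0.09 0 -0.13 0; 0.2 -0.09 0 -0.13 0; 0.2 -0.09 0 -0.13 0"

```text
clock: 14.35
eef_pos: [483.6, 36.7, 356.2]
tcp_rot: [3.141, -0.0, 1.602]
contact_force: [-0.5, 0.3, -1.0]
opening: 0.599
```

Run:
```python
from h import *
import cv2
st()
f=grab_frame("wrist"); cv2.imwrite("pics/w10.png",f["img"][:,:,::-1]); np.savez("w10.npz",**f)
st()
for q in ["seat","pack","nose","start_top","off_top","catch"]:
    print(q,[([round(v) for v in d["point"]],round(d["conf"],2)) for d in spotter.place_of(q,"wrist")][:3])
```

```text
t 14.35 tcp [483.6  36.7 356.2] rot [ 3.1405e+00 -1.0000e-04  1.6021e+00] F [-0.5  0.3 -1. ] open 0.599
t 14.4 tcp [483.5  37.5 355.6] rot [-3.1415e+00 -3.0000e-04  1.6032e+00] F [ 0.7 -0.2  0.2] open 0.6
seat []
pack [([296, -213, -6], 0.9), ([480, 141, 9], 0.71), ([528, 120, -3], 0.69)]
nose [([255, -184, 5], 0.91), ([476, 190, 9], 0.76), ([590, -48, 108], 0.16)]
start_top [([586, 147, 71], 0.71), ([478, 141, 10], 0.15)]
off_top [([587, 91, 75], 0.76)]Traceback (most recent call last):
  File "<stdin>", line 7, in <module>
ValueError: it knows: beaker, buffer, hold_top, jar, meter, nose, off_top, pack, pivot, push_point, rail_start, rib, seat, start_top, tip_box, wash
```

View pics/w10.png

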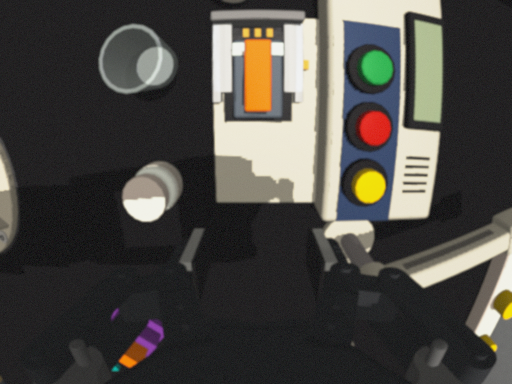

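Run:
```python
from h import *
import cv2
f=dict(np.load("w10.npz"))
a=cv2.resize(f["img"][0:130,200:330,::-1],None,fx=4.6,fy=4.6,interpolation=2); cv2.imwrite("pics/w10c.png",a)
def tab(f,box):
    im=f["img"].astype(int); x0,x1,y0,y1=box; s=im[y0:y1,x0:x1]
    m=(s[...,0]>170)&(s[...,2]<110)&(s[...,1]>110); ys,xs=np.nonzero(m); 
    if len(xs)==0: return print("none")
    print(len(xs),xs.min()+x0,xs.max()+x0,ys.min()+y0,ys.max()+y0, "right-edge world z26",np.round(onz(f,(xs.max()+x0+.5,ys.mean()+y0),22),1),"left",np.round(onz(f,(xs.min()+x0-.5,ys.mean()+y0),22),1))
tab(f,(295,320,50,80))
for n,b in [("w5",(325,340,0,15)),("w6",(330,350,30,60)),("w7",(330,350,100,150)),("w8",(330,350,160,190)),("w9",(325,345,170,200))]:
    print(n);tab(dict(np.load(n+".npz")),b)
```

```text
33 304 307 61 69 right-edge world z26 [530.2 148.8] left [526.1 148.5]
w5
20 329 333 0 3 right-edge world z26 [529.8 144.2] left [526.2 143.7]
w6
90 338 343 38 52 right-edge world z26 [529.7 148.5] left [526.1 148.1]
w7
125 338 346 117 132 right-edge world z26 [531.7 151. ] left [526.1 150.6]
w8
140 335 345 172 186 right-edge world z26 [532.8 152.5] left [525.6 152.3]
w9
81 333 338 180 194 right-edge world z26 [530.  152.8] left [526.1 152.7]
```

View pics/w10c.png

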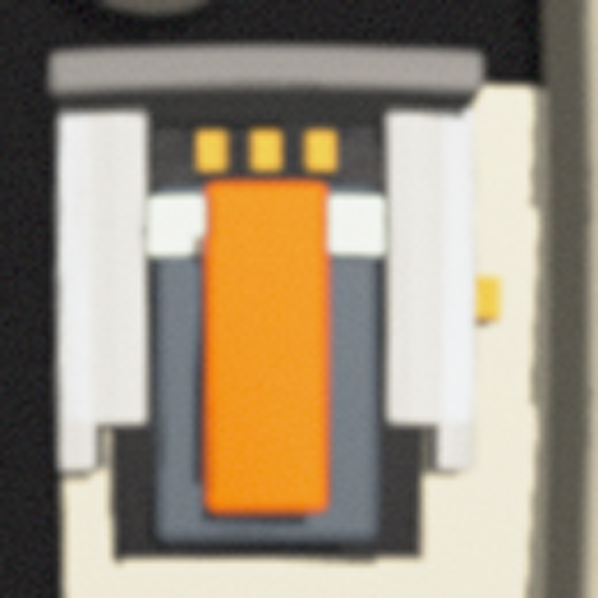

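Run:
```python
from h import *
import cv2
f=dict(np.load("w10.npz")); print("tail",onz(f,(200+268/4.6,556/4.6-.4),18))
im=f["img"].astype(int)
for n,m in dict(g=(im[...,1]>im[...,0]+60)&(im[...,1]>im[...,2]+40), r=(im[...,0]>im[...,1]+100)&(im[...,2]<80)&(im[...,1]<60),y=(im[...,0]>150)&(im[...,1]>130)&(im[...,2]<80)).items():
    k,l,s,c=cv2.connectedComponentsWithStats(m.astype(np.uint8))
    for i in range(1,k):
        if s[i,4]>400: print(n,s[i],np.round(onz(f,c[i],74),1),np.round(onz(f,c[i],70),1))
s=st(); conv([(585.5,147,356,1.603),(585.5,147,262,1.603)])
```

```text
tail [482.48932101  88.96989306]
g [361  50  32  35 884] [583.5 146.7] [585.2 147.3]
r [359 111  32  34 856] [585.4  92.6] [587.   92.4]
y [ 245   40   26   70 1691] [480.6 131.8] [480.6 132.1]
y [355 171  31  32 782] [587.2  38.1] [588.9  37. ]
t 14.65 tcp [483.5  38.8 355.1] rot [-3.1404e+00 -1.0000e-04  1.6064e+00] F [ 0.8 -0.7  0.4] open 0.602
0.105 0.106 -0.001 0.001
0.105 0.106 0.093 0.001
```

Call:
apply_moves:
  motion: "-1 0.035 0.035 0 0; -1 0.06 0.06 0 0; -1 0.085 0.085 0 0; -1 0.108 0.105 0 0; -1 0.108 0.105 0 0; -1 0.108 0.105 0.03 0; -1 0.108 0.105 0.06 0; -1 0.108 0.105 0.08 0; -1 0.108 0.105 0.09 0; -1 0.108 0.105 0.09 0; -1 0.108 0.105 0.09 0"

```text
clock: 15.57
eef_pos: [584.8, 149.6, 265.7]
tcp_rot: [-3.141, 0.0, 1.605]
contact_force: [-0.3, 0.4, 0.4]
opening: -0.0
```

Run:
```python
from h import *
import cv2
st()
f=grab_frame("wrist"); a=f["img"][:,:,::-1]; b=grab_frame("scene")["img"][:,:,::-1]
cv2.imwrite("pics/w11.png",np.hstack([a[60:310,130:380],cv2.resize(b[170:280,240:410],None,fx=2.27,fy=2.27)]))
s=st(); conv([(584.5,147,239,1.603)])
```

```text
t 15.57 tcp [584.8 149.6 265.7] rot [-3.1408e+00  2.0000e-04  1.6054e+00] F [-0.3  0.4  0.4] open -0.0
t 15.67 tcp [585.5 149.6 267.1] rot [ 3.1396e+00 -4.0000e-04  1.6052e+00] F [-0.2  0.4  0.1] open 0.001
-0.003 -0.001 0.028 0.001
```

View pics/w11.png

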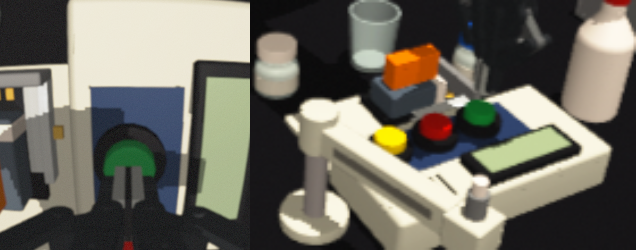

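Call:
apply_moves:
  motion: "-1 -0.003 0 0.01 0; -1 -0.003 0 0.018 0; -1 -0.003 0 0.023 0; -1 -0.003 0 0.027 0; -1 -0.003 0 0.028 0; -1 -0.003 0 0.028 0; -1 -0.003 0 0.028 0"

```text
clock: 16.25
eef_pos: [585.3, 146.3, 239.2]
tcp_rot: [3.141, 0.0, 1.605]
contact_force: [-4.6, -1.8, 19.1]
opening: 0.002
```

Call:
apply_moves:
  motion: "-1 0 0 -0.02 0; -1 0 0 -0.05 0; -1 0 0 -0.09 0; -1 0 0 -0.13 0; -1 -0.04 -0.03 -0.16 0; -1 -0.08 -0.06 -0.16 0; -1 -0.11 -0.09 -0.16 0; -1 -0.11 -0.09 -0.16 0; -1 -0.11 -0.09 -0.16 0"

```text
clock: 17.0
eef_pos: [495.7, 30.8, 397.6]
tcp_rot: [-3.139, 0.001, 1.603]
contact_force: [1.0, 0.2, -0.1]
opening: -0.002
```

Run:
```python
from h import *
import cv2
st()
f=grab_frame("wrist"); g=grab_frame("scene")
cv2.imwrite("pics/w12.png",f["img"][:,:,::-1]);cv2.imwrite("pics/s12.png",g["img"][:,:,::-1])
im=f["img"].astype(int); m=(im[...,1]>im[...,0]+60)&(im[...,1]>im[...,2]+40)
k,l,s,c=cv2.connectedComponentsWithStats(m.astype(np.uint8))
for i in range(1,k):
    if s[i,4]>300: print(s[i],np.round(onz(f,c[i],72),1))
for q in ["pack","nose","push_point","start_top","off_top","hold_top"]:
    print(q,[([round(v) for v in d["point"]],round(d["conf"],2)) for d in spotter.place_of(q,"wrist")][:3])
for q in ["tip_box","buffer","beaker_f","jar_f","wash","push_point"]:
    print(q,[([round(v) for v in d["point"]],round(d["conf"],2)) for d in spotter.place_of(q,"scene")][:3])
st()
```

```text
t 17.0 tcp [495.7  30.8 397.6] rot [-3.1393e+00  9.0000e-04  1.6031e+00] F [ 1.   0.2 -0.1] open -0.002
[337  49  30  30 707] [585.1 147.1]
pack [([478, 138, 9], 0.95), ([296, -210, -1], 0.65), ([482, 127, 65], 0.57)]
nose [([476, 190, 11], 0.7)]
push_point [([672, -24, 114], 0.94)]
start_top [([585, 145, 73], 0.67), ([369, 20, -2], 0.5)]
off_top [([587, 89, 76], 0.67)]
hold_top [([587, 37, 73], 0.96)]
tip_box [([546, -342, -1], 0.71)]
buffer [([600, -221, 2], 0.89), ([479, 143, 9], 0.29)]
beaker_f [([474, 185, 14], 0.69), ([372, 146, 5], 0.66), ([592, -48, 110], 0.18)]
jar_f [([372, 17, 2], 0.97), ([454, 246, -1], 0.88)]
wash [([554, 331, -2], 0.92)]
push_point [([675, -25, 107], 0.73)]
t 17.7 tcp [498.9  33.6 397.5] rot [-3.1414  0.      1.6054] F [-0.1 -0.4  0.5] open -0.003
```

View pics/w12.png

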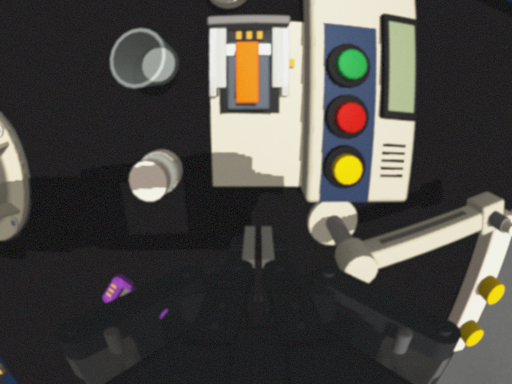

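View pics/s12.png

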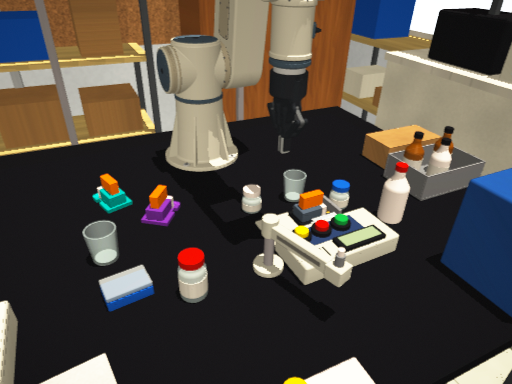

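```bash
python3 -c "
from rig import r
print(r.sign_off())"
```

```text
the job is handed in; nothing more can be done
None
```

The job is done and handed in at about 17.7 s of the 64 s allowed. The hand-in gives no verdict, so success is judged from my own checks.

- **Probe arm:** I swung it back to about 1.23 rad, estimated from the hinge and push-point positions in the top, wrist and scene cameras. It still stood there at the end.
- **Pack:** I gripped the slate-grey pack with the white band by its orange rib and slid it nose first along the rail.
    - The catch tab moved aside as the pack passed and then sprang back to its resting position, within about 0.5 mm in the wrist picture.
    - A gentle pull backward met about 3 N, so the catch appears to hold.
    - My estimate puts the pack about 1 mm from the seat along the rail.
- **Green button:** I pressed until the fingers met 19 N, well above the 5 N needed for fully down, with the tip at 66 mm. In the last picture it is back up, at about 73 mm. I had no direct reading of the button's travel.
- **Left alone:** The red and yellow buttons are up. The network put the box and the buffer, jar, wash-bottle and front-beaker positions within a few mm of where they started. I did not re-measure the rear beaker but it looked unmoved in the picture. The arm was clear of everything.

The network's seat positions differed from my own edge measurement by up to 6 mm along the rail. I used the edge measurement, and the catch engaging there supports it. The network's one beaker report on the rail was a false hit on the pack.

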